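Press the sprung ejector plate home with the tamper

TASK

The ejector plate in the steel pot has come up and sits crooked. Take the tamper from its dock, press the plate squarely down with it until it bottoms out level, lean on it there with about 20 newtons for a full second (the seat is spoilt above 25), then stand the tamper gently back in its dock, let go, and leave the other things on the bench where they are.

Things in the scene. Friction and masses are not known exactly. Their poses are not given: they have to be found in the camera images.
- tamper: Loose tamper, 350 to 510 g, 102 mm high, upright in the dock: flat steel foot 54 mm across, 12 mm thick; neck; 42 mm collar with its top 59 mm up; above it an aluminium grip block, 59 to 102 mm up, 36 mm along its x, 24 mm along y. Origin: centre of the flat underside, z up the grip. Grip it firmly across the 24 mm, fingertips just above the collar.
- dock_seat (a point): Centre of the floor of the dock, where the tamper's underside belongs, facing up. The dock is a black plastic square 90 mm wide fixed to the bench, floor 8 mm above the bench, with a round rim 60 mm in inner diameter standing 8 mm above the floor.
- pot_rim (a point): Centre of the mouth of the steel pot, z up. The pot is fixed to the bench: rim 82 mm above the bench, 80 mm outer and 62 mm inner diameter, on a 110 mm square flange. Pot and dock may stand either way round (left or right).
- plate: Ejector plate in the pot's bore: aluminium disc 57 mm across with six low round steel buttons on a 21 mm radius. Origin: centre of its top, level with the buttons' tops; z is its upward normal. It starts 6 to 38 mm below the rim and up to 8 degrees crooked; it swivels about its centre against slight friction, so a flat foot pressed on it brings it level.
- jaw_a: Bystander: a bright steel stepped chuck jaw, 85 x 38 x 50 mm, loose on the bench beyond the work; origin at the centre of its underside.
- jaw_b: Bystander: a dark steel stepped chuck jaw, 85 x 38 x 50 mm, loose on the robot's right; origin at the centre of its underside.
- collar: Bystander: a steel ring collar, 84 mm outer diameter, 52 mm bore, 26 mm high, loose; origin at the centre of its underside.
- fluid: Bystander: a white plastic bottle with a red cap, 68 mm in diameter, 210 mm high, standing on the robot's left; origin at the centre of its underside.
- dock: The same dock as a body; its origin is the centre of its underside on the bench.
- pot: The pot with its works (origin: centre of its underside on the bench). The plate slides down 6 to 22 mm more (unseen, differs each time) against a light spring and a friction ring, 5 to 10 N in all, and stays where left. It bottoms out 28 to 44 mm below the rim on a rubber-buffered stop that yields from about 15 N on, 1 mm per further 10 N.
Things that resemble listed ones, but are neither listed nor needed, are in the scene too. Leave any orange or red look-alike of the pot alone.

How it is judged:
By the outcome, as a careful person would: the job done as asked, in the order asked, and still so for the second after the job is handed in, with the robot touching nothing.
It also fails if it takes over 64 s, if anything falls off the work surface, if the arm or the gripper's body presses on something with over 40 N, if the wrist force passes 120 N, or if a joint passes its speed limit or range.

ROBOT

A 6-joint arm with a two-finger parallel gripper is mounted at the origin on the work surface. World frame = base frame: x ahead of the robot, y to its left, z up, the work surface at z = 0. Lengths are in m, angles in degrees, forces in N, time in s.
With the tool pointing down it reaches from about 0.4 to 0.925 m from the base axis. Payload 12.5 kg.
Tool frame: the origin (TCP) lies where the fingers leave the gripper's body, on its centre line; the fingertips stand 78 mm ahead of it and the grasp point (between the pads) lies 59 mm ahead of it (robot.grip_depth is the distance from the TCP to the grasp point, in m); z points along the fingers, y is the line along which they close (so a half turn about z gives the same grasp; the last joint's range is limited). The gripper opens to 95 mm and grips with 3 to 60 N. Pads are 20 mm wide; open, the fingers measure 119 mm over their backs; the gripper's body (75 mm by 180 mm) begins 59 mm behind the grasp point.
Start: joints at [-71.425, 28.126, 89.318, -0, 62.55, -6.05], TCP at [0.26, -0.568, 0.292] pointing down, gripper open.
Joint ranges: [-177.58, 177.58], [-47.91, 125.51], [2.72, 160], [-65.01, 245.01], [3.68, 167.84], [-153.87, 153.87]. Speed limits (degrees/s): [127.2, 127.2, 159.86, 180, 180, 180].

INTERFACE

Orientations are given as [roll, pitch, yaw] about the fixed x, y, z axes, in that order (R = Rz(yaw) Ry(pitch) Rx(roll)).
In Python, from workcell import telemetry, camera, job, robot gives the robot as it stands. The module is installed in compiled form; this text tells all that it offers.
- The arm moves only by the tool apply_moves, never from a script. Its argument "deltas" is a list of rows, each a list of 3 entries, a list of its own where there are three numbers: the turn, a rotation vector about the tool's x, y, z in rad, then the shift along the tool's x, y, z in m, then the finger opening in m, from 0 to 0.0951. A call has 1 to 20 rows; each row shifts and turns the commanded pose from where the row before left it, along the tool's axes as they then stand; what a row does not reach is not made up. A row lasts 1/10 s, in which the tool goes at most 50 mm and 8.59 degrees, less where a joint would pass 70% of its speed; a pose out of reach is approached as far as the arm can. A call is refused whole if a number of a shift passes 0.05 or a number of a turn 0.15, either way. A call with a gripper value outside its range is refused whole. The fingers move at their own pace and stop on an object; "newtons" is the grip in N (left out, the last holds). Time passes only in rows, so rows that do not move let the fingers close. It gives the time, the measured TCP pose, the force, the opening and the grip force at its end, in the units of the state.
- telemetry.read_state(): the state, without advancing time (a new reading comes with each control period).
- camera(name): name is "scene" or "side" or "wrist"; returns a dict with "frame" (384x512x3 uint8, red, green, blue), "z_map" (384x512 float32, m along the optical axis (not along the pixel's ray), 0 where there is no reading), "fx", "fy", "cx", "cy" (pixels), "world_to_cam" (4x4, takes a point from world to camera coordinates); the wrist camera has in their place "mount" (4x4, takes a point from camera to tool coordinates, whose origin is the TCP and whose axes are the flange's). Camera axes: x right, y down, z forward; pixel columns grow to the right and rows downward; lengths in m; the calibration is good to about 2 mm. A picture is of the moment at which its call begins: read the wrist's pose just before it.
- job.hand_in(): hands the job in; it is judged then, once.
The state is a dict: "time_s": time; "qpos": joint angles; "dq": joint speeds; "joint_efforts": joint torques, N m; "position": TCP position; "tcp_rot": TCP orientation; "force": force on the tool from outside, world axes, zero at the start; "moment": the same for the moment, N m; "grip_width": finger opening in m; "finger_force": force on a finger pad.
Only numpy, scipy, OpenCV 4.12 (cv2) and the standard library are available. Lean on these libraries where they do the work, as an engineer would, in place of code of your own. Each camera call takes 0.05 s, during which the arm holds its last target. There are 200 camera calls.

## Working session

There is one attempt and no reset: what is moved stays moved. The work goes in short steps, Python scripts to look and compute and a tool call to move; the robot and the scene stay as the last step left them, time stands still between calls to the robot, and variables do not carry over. Pictures are saved under pics/ and viewed, at most 10 in all, crops included, and the job is handed in when it is done.

Besides the shell and the picture viewer there is one more tool, called after "Emit:" by a JSON object that holds its "method" and its "body", one argument or row to a line. apply_moves: Moves the arm, as the interface text tells. Its arguments: {"type":"object","properties":{"deltas":{"type":"array","items":{"type":"array"}},"newtons":{"type":"number"}},"required":["deltas"]}

```bash
mkdir -p pics
cat > h.py <<'E'
import numpy as np, cv2
from workcell import telemetry, camera, job, robot
def pts(c,T=None):
    z=c["z_map"];v,u=np.mgrid[:z.shape[0],:z.shape[1]]
    p=np.stack([(u-c["cx"])/c["fx"]*z,(v-c["cy"])/c["fy"]*z,z,np.ones_like(z)],-1)
    M=np.linalg.inv(c["world_to_cam"]) if T is None else T
    w=(p@M.T)[...,:3]; w[z==0]=np.nan; return w
E
python3 - <<'E'
from h import *
s=telemetry.read_state();print(s)
for n in("scene","side"):
    c=camera(n);np.savez(n+".npz",w=pts(c),f=c["frame"]);cv2.imwrite(f"pics/{n}.png",cv2.resize(c["frame"][...,::-1],(800,600)))
    print(n,c["fx"],c["world_to_cam"].round(3).tolist())
E
```

```text
{'time_s': 0.0, 'qpos': array([-7.14273484e+01,  2.81640785e+01,  8.93515288e+01, -4.80256449e-04,
        6.25497764e+01, -6.05079526e+00]), 'dq': array([ 0.00755357,  0.11707223,  0.1310141 , -0.00174007, -0.03083195,
        0.00311867]), 'joint_efforts': array([ 4.32770103e-03, -6.12636209e+01, -2.58183557e+01,  6.94552856e-02,
        4.82348702e-02, -1.18671992e-04]), 'position': array([ 0.26036919, -0.56799635,  0.29165402]), 'tcp_rot': array([-1.79934936e+02, -6.46854552e-03,  2.46236648e+01]), 'force': array([ 0.19478103, -1.1104183 , -0.36485533]), 'moment': array([ 0.0254837 , -0.07688516, -0.01784685]), 'finger_force': 0.0, 'grip_width': 0.0950155406540075}
scene 425.6721716443621 [[0.671, 0.741, -0.0, -0.392], [0.594, -0.538, -0.598, -0.288], [-0.444, 0.401, -0.801, 1.481], [0.0, 0.0, 0.0, 1.0]]
side 368.9579760550258 [[-0.997, -0.081, -0.005, 0.575], [-0.039, 0.535, -0.844, 0.091], [0.071, -0.841, -0.536, 1.043], [0.0, 0.0, 0.0, 1.0]]
```

View pics/scene.png

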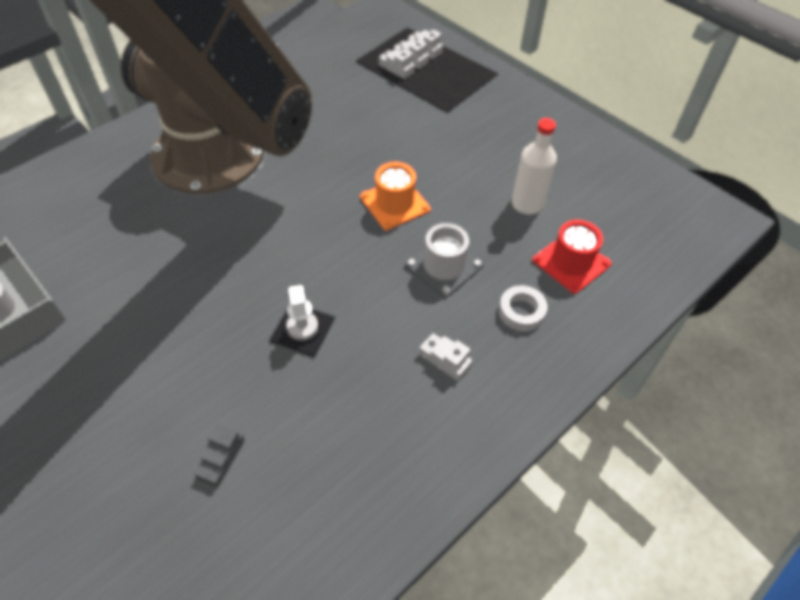

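View pics/side.png

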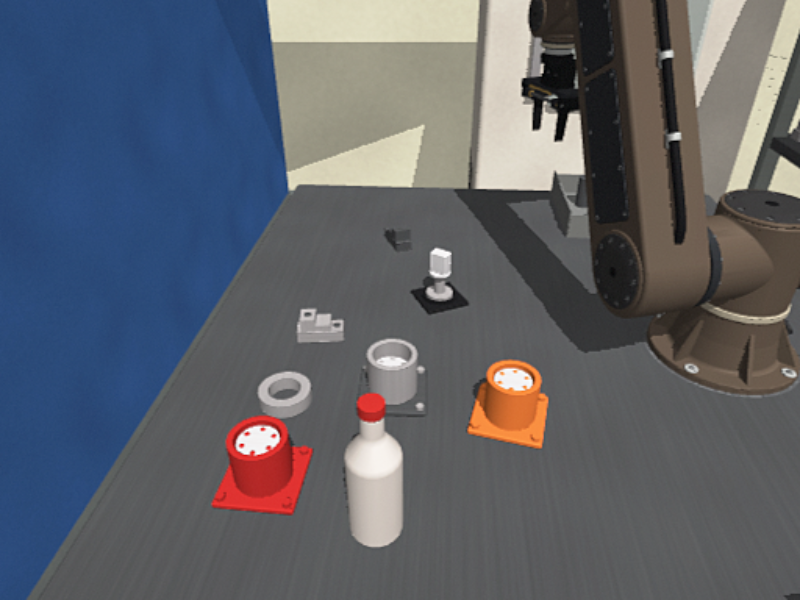

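Candidates for the pot: the grey steel one (scene 446,250; side 392,370), an orange one (scene 396,187) and a red one (scene 578,250). The grey one is steel on a square flange, so it fits. The only tamper stands in the black dock (scene 300,315; side 440,275). Next I'll get positions and one confirming crop.

Run:
```python
from h import *
ims=[]
for n,boxes in (("side",{"tamper":(425,245,455,300),"pot":(362,335,420,402),"orange":(470,360,545,430),"red":(225,415,300,490),"jawa":(295,305,345,345),"bottle":(345,395,405,540),"ring":(255,370,312,416),"jawb":(383,225,415,250)}),("scene",{"tamper":(280,285,322,342),"pot":(423,225,470,280),"bottle":(513,118,557,212)})):
    d=np.load(n+".npz");w=d["w"];k=.64
    for b,(a0,b0,a1,b1) in boxes.items():
        p=w[int(b0*k):int(b1*k),int(a0*k):int(a1*k)].reshape(-1,3);p=p[p[:,2]>.012]
        t=p[p[:,2]>np.nanmax(p[:,2])-.012]
        print(n,b,len(p),"zmax",np.nanmax(p[:,2]).round(4),"top mid",((t.min(0)+t.max(0))/2).round(4),"ext",np.ptp(t,axis=0).round(3),"all",p.min(0).round(3),p.max(0).round(3))
        if n=="side" and b=="tamper":
            r=cv2.minAreaRect((t[:,:2]*1000).astype(np.float32));print(r)
f=np.load("side.npz")["f"]
c=cv2.resize(f[150:275,215:325,::-1],(528,600),interpolation=2);cv2.imwrite("pics/crop.png",c)
```

```text
side tamper 413 zmax 0.1117 top mid [ 0.5072 -0.1269  0.1057] ext [0.037 0.031 0.012] all [ 0.479 -0.157  0.012] [ 0.537 -0.101  0.112]
((507.12060546875, -124.85615539550781), (24.99783706665039, 35.33143615722656), 55.62044143676758)
side pot 1215 zmax 0.2112 top mid [0.5731 0.4063 0.2095] ext [0.026 0.011 0.003] all [0.536 0.118 0.013] [0.629 0.412 0.211]
side orange 1390 zmax 0.0842 top mid [0.3908 0.2068 0.0782] ext [0.078 0.081 0.012] all [0.336 0.146 0.012] [0.45  0.247 0.084]
side red 1680 zmax 0.0837 top mid [0.7356 0.3532 0.0777] ext [0.079 0.081 0.012] all [0.696 0.313 0.012] [0.776 0.394 0.084]
side jawa 417 zmax 0.0522 top mid [0.7441 0.0214 0.0463] ext [0.03  0.041 0.012] all [ 0.681 -0.007  0.012] [0.767 0.043 0.052]
side bottle 2757 zmax 0.2116 top mid [0.5739 0.4155 0.2057] ext [0.029 0.03  0.012] all [0.541 0.196 0.012] [0.606 0.449 0.212]
side ring 561 zmax 0.0282 top mid [0.7462 0.1954 0.0223] ext [0.083 0.084 0.012] all [0.705 0.153 0.012] [0.788 0.237 0.028]
side jawb 173 zmax 0.0525 top mid [ 0.6039 -0.353   0.0467] ext [0.042 0.038 0.012] all [ 0.579 -0.407  0.012] [ 0.645 -0.328  0.052]
scene tamper 546 zmax 0.114 top mid [ 0.5109 -0.1309  0.1082] ext [0.044 0.032 0.012] all [ 0.472 -0.165  0.012] [ 0.545 -0.097  0.114]
scene pot 860 zmax 0.0877 top mid [0.5787 0.1619 0.0819] ext [0.079 0.08  0.012] all [0.53  0.11  0.012] [0.631 0.21  0.088]
scene bottle 1047 zmax 0.2146 top mid [0.5758 0.4104 0.2086] ext [0.031 0.034 0.012] all [0.546 0.376 0.012] [0.611 0.44  0.215]
```

View pics/crop.png

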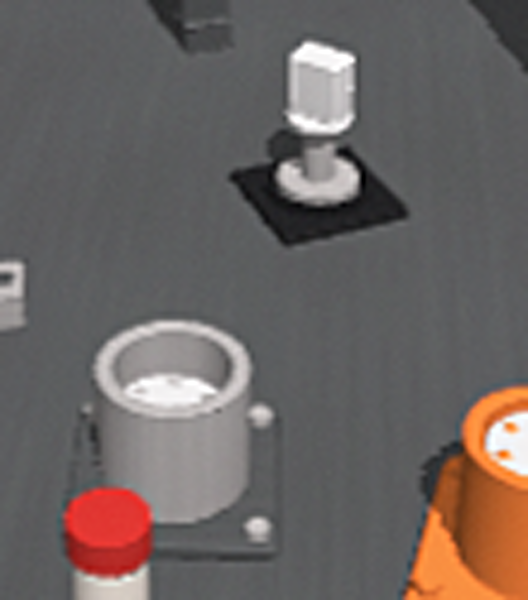

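The crop confirms it: the tamper stands in the black dock, and the grey steel pot's plate sits below its rim at crop (170,390). First move is to above the tamper.

Emit:
{"method": "apply_moves", "body": {
  "deltas": [
    [[0, 0, 0.147], [0, 0, 0], 0.095],
    [[0, 0, 0.147], [0, 0, 0], 0.095],
    [[0, 0, 0.147], [0, 0, 0], 0.095],
    [[0, 0, 0.147], [0, 0, 0], 0.095],
    [[0, 0, 0.147], [0, 0, 0], 0.095],
    [[0, 0, 0.147], [0, 0, 0], 0.095],
    [[0, 0, 0.147], [0, 0, 0], 0.095],
    [[0, 0, 0], [-0.004, -0.04, 0], 0.095],
    [[0, 0, 0], [-0.004, -0.04, 0], 0.095],
    [[0, 0, 0], [-0.004, -0.04, 0], 0.095],
    [[0, 0, 0], [-0.004, -0.04, 0], 0.095],
    [[0, 0, 0], [-0.004, -0.04, 0], 0.095],
    [[0, 0, 0], [-0.004, -0.04, 0], 0.095],
    [[0, 0, 0], [-0.004, -0.04, 0], 0.095],
    [[0, 0, 0], [-0.004, -0.04, 0], 0.095],
    [[0, 0, 0], [-0.004, -0.04, 0], 0.095],
    [[0, 0, 0], [-0.004, -0.04, 0], 0.095],
    [[0, 0, 0], [-0.004, -0.04, 0], 0.095],
    [[0, 0, 0], [-0.004, -0.04, 0], 0.095],
    [[0, 0, 0], [0, -0.02, 0], 0.095]
  ]
}}

```text
time_s: 2.1
position: [0.5036, -0.1257, 0.2921]
tcp_rot: [-180.0, 0.0, -34.2]
force: [0.0, -0.6, -0.1]
grip_width: 0.0947
finger_force: 0.0
```

```bash
cat >> h.py <<'E'
from scipy.spatial.transform import Rotation as R
def tool(s):
    T=np.eye(4);T[:3,:3]=R.from_euler("xyz",s["tcp_rot"],degrees=True).as_matrix();T[:3,3]=s["position"];return T
def wrist(name):
    s=telemetry.read_state();c=camera("wrist");T=tool(s)
    cv2.imwrite(f"pics/{name}.png",c["frame"][...,::-1]);w=pts(c,T@c["mount"]);np.savez(name+".npz",w=w,f=c["frame"]);return s,c,T,w
E
python3 - <<'E'
from h import *
s,c,T,w=wrist("w1");print(s["position"],s["tcp_rot"],s["force"],c["mount"].round(3).tolist(),c["fx"])
ok=np.isfinite(w[...,2])&(np.hypot(w[...,0]-.508,w[...,1]+.127)<.06)
p=w[ok];t=p[(p[:,2]>.1)&(p[:,2]<.13)];print(len(t),t[:,2].mean() if len(t) else 0)
if len(t)>5: print(cv2.minAreaRect((t[:,:2]*1000).astype(np.float32)))
E
```

```text
[ 0.50357022 -0.12565193  0.2921158 ] [-1.79992239e+02  1.87832052e-02 -3.42259471e+01] [ 0.01411777 -0.56882469 -0.06054314] [[-0.0, -0.965, -0.262, 0.072], [1.0, -0.0, -0.0, -0.0], [0.0, -0.262, 0.965, -0.091], [0.0, 0.0, 0.0, 1.0]] 327.4566391627256
1120 0.10852629688143589
((508.4667053222656, -129.32464599609375), (23.99650001525879, 36.22038269042969), 60.73290252685547)
```

View pics/w1.png

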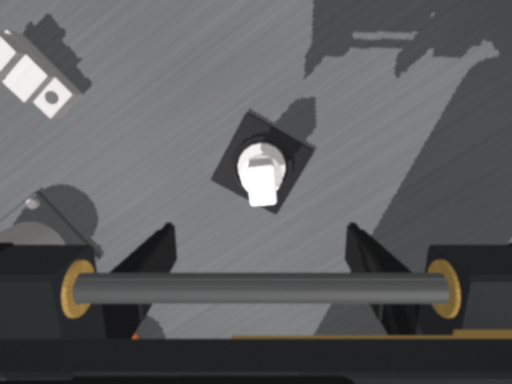

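The wrist picture shows the tamper upright at pixel (262,175) in the dock. The block measures 24 x 36 mm at (0.5085, -0.1293), and I need a further 5° turn.

Emit:
{"method": "apply_moves", "body": {
  "deltas": [
    [[0, 0, -0.043], [0, 0, 0], 0.095],
    [[0, 0, -0.043], [0, 0, 0], 0.095],
    [[0, 0, 0], [0.006, 0.001, 0.01], 0.095],
    [[0, 0, 0], [0, 0, 0.025], 0.095],
    [[0, 0, 0], [0, 0, 0.03], 0.095],
    [[0, 0, 0], [0, 0, 0.03], 0.095],
    [[0, 0, 0], [0, 0, 0.02], 0.095],
    [[0, 0, 0], [0, 0, 0.015], 0.095],
    [[0, 0, 0], [0, 0, 0.01], 0.095],
    [[0, 0, 0], [0, 0, 0.0025], 0.095],
    [[0, 0, 0], [0, 0, 0], 0.095],
    [[0, 0, 0], [0, 0, 0], 0.095]
  ],
  "newtons": 50
}}

```text
time_s: 3.35
position: [0.5078, -0.1322, 0.1503]
tcp_rot: [-180.0, -0.1, -29.4]
force: [0.5, -0.8, 1.0]
grip_width: 0.0953
finger_force: 0.0
```

Emit:
{"method": "apply_moves", "body": {
  "deltas": [
    [[0, 0, 0], [0, 0, 0], 0.04],
    [[0, 0, 0], [0, 0, 0], 0.03],
    [[0, 0, 0], [0, 0, 0], 0.022],
    [[0, 0, 0], [0, 0, 0], 0.015],
    [[0, 0, 0], [0, 0, 0], 0.01],
    [[0, 0, 0], [0, 0, 0], 0.01],
    [[0, 0, 0], [0, 0, 0], 0.01],
    [[0, 0, 0], [0, 0, 0], 0.01]
  ]
}}

```text
time_s: 4.15
position: [0.5075, -0.132, 0.1497]
tcp_rot: [180.0, -0.0, -29.4]
force: [1.0, -0.4, -0.2]
grip_width: 0.0363
finger_force: 0.0
```

Emit:
{"method": "apply_moves", "body": {
  "deltas": [
    [[0, 0, 0], [0, -0.0025, 0], 0.036],
    [[0, 0, 0], [0, 0, 0], 0.03],
    [[0, 0, 0], [0, 0, 0], 0.02],
    [[0, 0, 0], [0, 0, 0], 0.02],
    [[0, 0, 0], [0, 0, 0], 0.015],
    [[0, 0, 0], [0, 0, 0], 0.015],
    [[0, 0, 0], [0, 0, 0], 0.015],
    [[0, 0, 0], [0, 0, 0], 0.015]
  ]
}}

```text
time_s: 4.95
position: [0.5088, -0.1298, 0.1497]
tcp_rot: [180.0, 0.0, -29.4]
force: [0.4, 0.2, -1.8]
grip_width: 0.0237
finger_force: 50.0
```

Emit:
{"method": "apply_moves", "body": {
  "deltas": [
    [[0, 0, 0], [0, 0, -0.005], 0.015],
    [[0, 0, 0], [0, 0, -0.015], 0.015],
    [[0, 0, 0], [0, 0, -0.025], 0.015],
    [[0, 0, 0], [0, 0, -0.025], 0.015],
    [[0, 0, 0], [0, 0, -0.025], 0.015],
    [[0, 0, 0], [0, 0, -0.025], 0.015],
    [[0, 0, 0], [-0.007, -0.013, 0], 0.015],
    [[0, 0, 0], [-0.014, -0.025, 0], 0.015],
    [[0, 0, 0], [-0.014, -0.025, 0], 0.015],
    [[0, 0, 0], [-0.014, -0.025, 0], 0.015],
    [[0, 0, 0], [-0.014, -0.025, 0], 0.015],
    [[0, 0, 0], [-0.014, -0.025, 0], 0.015],
    [[0, 0, 0], [-0.014, -0.025, 0], 0.015],
    [[0, 0, 0], [-0.014, -0.025, 0], 0.015],
    [[0, 0, 0], [-0.014, -0.025, 0], 0.015],
    [[0, 0, 0], [-0.014, -0.025, 0], 0.015],
    [[0, 0, 0], [-0.014, -0.025, 0], 0.015],
    [[0, 0, 0], [-0.014, -0.025, 0], 0.015],
    [[0, 0, 0], [-0.002, 0, 0], 0.015],
    [[0, 0, 0], [0, 0, 0], 0.015]
  ]
}}

```text
time_s: 6.95
position: [0.5071, 0.2019, 0.2685]
tcp_rot: [179.9, 0.1, -29.3]
force: [0.1, 0.7, -3.6]
grip_width: 0.024
finger_force: 50.0
```

Run:
```python
from h import *
s,c,T,w=wrist("w2");print(s["position"],s["tcp_rot"],s["force"],s["finger_force"],s["grip_width"])
near=np.hypot(w[...,0]-.578,w[...,1]-.162)<.055
m=near&(w[...,2]>.076)&(w[...,2]<.09)
p=w[m];(x,y),r=cv2.minEnclosingCircle((p[:,:2]*1000).astype(np.float32));print("rim",x,y,r,p[:,2].mean(),len(p))
q=w[near&(np.hypot(w[...,0]-x/1e3,w[...,1]-y/1e3)<.025)&(w[...,2]<.078)];print("plate",len(q),np.percentile(q[:,2],[5,50,95]))
A=np.c_[q[:,:2]-[x/1e3,y/1e3],np.ones(len(q))];co=np.linalg.lstsq(A,q[:,2],rcond=None)[0];print(co, "tilt",np.degrees(np.hypot(*co[:2])))
# dock
nd=w[(np.hypot(w[...,0]-.508,w[...,1]+.13)<.07)];print("dock pts",len(nd))
# tamper in tool frame
L=np.linalg.inv(T);v=(w-T[:3,3])@T[:3,:3];
for z0,z1 in((.080,.088),(.128,.145)):
    g=v[(v[...,2]>z0)&(v[...,2]<z1)&(np.hypot(v[...,0],v[...,1])<.035)];print(len(g),g.min(0) if len(g) else 0,g.max(0) if len(g) else 0)
```

```text
[0.50707713 0.20188128 0.26854737] [ 1.79904183e+02  8.66764676e-02 -2.92999754e+01] [ 0.14523795  0.69389608 -3.56107433] 49.99460577964783 0.024040615076036134
rim 577.1801147460938 162.7764434814453 39.89128112792969 0.08063077616060747 3172
plate 2560 [0.05217838 0.05454    0.05712858]
[0.07692469 0.06561144 0.05456286] tilt 5.792903191870053
dock pts 1994
513 [ 0.00442679 -0.02033291  0.08012626] [0.02054629 0.01916297 0.08790968]
2039 [-0.00939448 -0.0267403   0.12806385] [0.02656584 0.02570891 0.14221075]
```

View pics/w2.png

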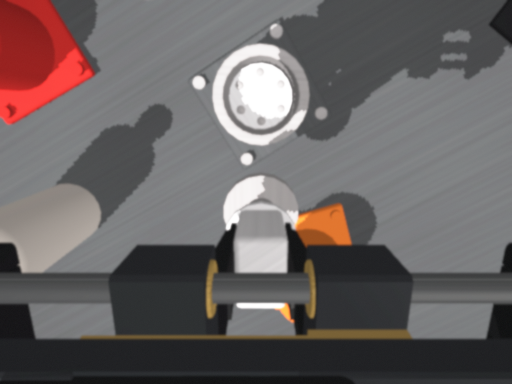

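The picture shows the steel pot's mouth at pixel (261,94), its plate about 27 mm down and 6° crooked, with the held tamper's foot at (260,205). Moving over the pot.

Emit:
{"method": "apply_moves", "body": {
  "deltas": [
    [[0, 0, 0], [0.01, 0, 0], 0.015],
    [[0, 0, 0], [0.02, 0, 0], 0.015],
    [[0, 0, 0], [0.02, 0, 0], 0.015],
    [[0, 0, 0], [0.02, 0, 0], 0.015],
    [[0, 0, 0], [0.01, 0, 0], 0.015],
    [[0, 0, 0], [0, 0, 0.01], 0.015],
    [[0, 0, 0], [0, 0, 0.015], 0.015],
    [[0, 0, 0], [0, 0, 0.007], 0.015],
    [[0, 0, 0], [0, 0, 0], 0.015],
    [[0, 0, 0], [0, 0, 0], 0.015],
    [[0, 0, 0], [0, 0, 0], 0.015]
  ]
}}

```text
time_s: 8.1
position: [0.5779, 0.162, 0.2383]
tcp_rot: [-180.0, -0.0, -29.4]
force: [-0.1, 0.3, -4.2]
grip_width: 0.0242
finger_force: 50.0
```

Run:
```python
from h import *
for n in("side","wrist"):
    if n=="wrist": s,c,T,w=wrist("w3")
    else: c=camera(n);w=pts(c);s=telemetry.read_state()
    print(n,s["position"],s["tcp_rot"],s["force"])
    d=np.hypot(w[...,0]-.577,w[...,1]-.163);z=w[...,2];t=s["position"][2]
    for nm,m in(("rim",(d<.06)&(z>.076)&(z<.0855)),("foot",(d<.04)&(z>t-.141)&(z<t-.128)),("collar",(d<.04)&(z>t-.0915)&(z<t-.084))):
        p=w[m]
        if len(p)<10: print(nm,len(p));continue
        # robust circle fit with known radius on outer points
        r={"rim":.04,"foot":.027,"collar":.021}[nm]
        (x,y),rr=cv2.minEnclosingCircle((p[:,:2]*1000).astype(np.float32));print(nm,len(p),round(x,1),round(y,1),round(rr,1),p[:,2].mean().round(4),"expect r",r)
```

```text
side [0.57792539 0.16196433 0.23829591] [-1.79970076e+02 -4.64536318e-02 -2.93957541e+01] [-0.83347964 -0.47911247 -3.81004127]
rim 206 576.4 165.4 40.7 0.0804 expect r 0.04
foot 229 577.5 164.4 28.2 0.1063 expect r 0.027
collar 29 575.6 168.2 19.9 0.1526 expect r 0.021
wrist [0.57792539 0.16196433 0.23829591] [-1.79970076e+02 -4.64536318e-02 -2.93957541e+01] [-0.83347964 -0.47911247 -3.81004127]
rim 2188 577.3 162.6 39.9 0.0807 expect r 0.04
foot 2024 578.0 162.7 26.9 0.1072 expect r 0.027
collar 246 582.4 160.1 19.8 0.1532 expect r 0.021
```

Emit:
{"method": "apply_moves", "body": {
  "deltas": [
    [[0, 0, 0], [-0.001, 0, 0.006], 0.015],
    [[0, 0, 0], [0, 0, 0.01], 0.015],
    [[0, 0, 0], [0, 0, 0.01], 0.015],
    [[0, 0, 0], [0, 0, 0.006], 0.015],
    [[0, 0, 0], [0, 0, 0.002], 0.015],
    [[0, 0, 0], [0, 0, 0], 0.015],
    [[0, 0, 0], [0, 0, 0], 0.015]
  ]
}}

```text
time_s: 8.9
position: [0.5771, 0.1623, 0.2039]
tcp_rot: [-180.0, -0.0, -29.4]
force: [0.2, -0.1, -4.7]
grip_width: 0.0241
finger_force: 50.0
```

Emit:
{"method": "apply_moves", "body": {
  "deltas": [
    [[0, 0, 0], [0, 0, 0.001], 0.015],
    [[0, 0, 0], [0, 0, 0.001], 0.015],
    [[0, 0, 0], [0, 0, 0.001], 0.015],
    [[0, 0, 0], [0, 0, 0.001], 0.015],
    [[0, 0, 0], [0, 0, 0.001], 0.015],
    [[0, 0, 0], [0, 0, 0.001], 0.015],
    [[0, 0, 0], [0, 0, 0.001], 0.015],
    [[0, 0, 0], [0, 0, 0.001], 0.015]
  ]
}}

```text
time_s: 9.7
position: [0.5771, 0.1623, 0.196]
tcp_rot: [-180.0, -0.0, -29.4]
force: [-0.4, 0.3, 2.7]
grip_width: 0.0241
finger_force: 50.0
```

Emit:
{"method": "apply_moves", "body": {
  "deltas": [
    [[0, 0, 0], [0, 0, 0.001], 0.015],
    [[0, 0, 0], [0, 0, 0.001], 0.015],
    [[0, 0, 0], [0, 0, 0.001], 0.015],
    [[0, 0, 0], [0, 0, 0.001], 0.015]
  ]
}}

```text
time_s: 10.1
position: [0.5771, 0.1623, 0.1918]
tcp_rot: [-180.0, -0.0, -29.4]
force: [0.5, 0.9, 8.3]
grip_width: 0.0239
finger_force: 50.0
```

Emit:
{"method": "apply_moves", "body": {
  "deltas": [
    [[0, 0, 0], [0, 0, 0.0005], 0.015],
    [[0, 0, 0], [0, 0, 0.0005], 0.015]
  ]
}}

```text
time_s: 10.3
position: [0.5772, 0.1623, 0.1913]
tcp_rot: [-180.0, -0.0, -29.4]
force: [-1.7, 0.1, 10.6]
grip_width: 0.0238
finger_force: 50.0
```

Emit:
{"method": "apply_moves", "body": {
  "deltas": [
    [[0, 0, 0], [0, 0, 0.0005], 0.015],
    [[0, 0, 0], [0, 0, 0.0005], 0.015]
  ]
}}

```text
time_s: 10.5
position: [0.5772, 0.1623, 0.1906]
tcp_rot: [-180.0, -0.1, -29.4]
force: [-2.7, 0.2, 14.6]
grip_width: 0.024
finger_force: 50.0
```

Run:
```python
from h import *
for i in range(4):
    c=camera("side" if i<3 else "wrist");s=telemetry.read_state();print(s["time_s"],s["position"].round(4),s["tcp_rot"].round(2),s["force"].round(2),s["moment"].round(2))
    w=pts(c) if i<3 else pts(c,tool(s)@c["mount"])
    if i<2: continue
    d=np.hypot(w[...,0]-.577,w[...,1]-.163);z=w[...,2];t=s["position"][2]
    f=w[(d<.034)&(z<.078)&(z>.03)];print("in bore",len(f),np.percentile(f[:,2],[5,50,95]) if len(f) else 0)
    p=w[(d<.025)&(z>.08)&(z<t-.08)];print(np.histogram(p[:,2],bins=np.arange(.08,.125,.003)))
```

```text
10.55 [0.5772 0.1623 0.1906] [-1.7996e+02 -6.0000e-02 -2.9400e+01] [-3.37  0.14 12.53] [-0.07  0.74  0.04]
10.6 [0.5772 0.1623 0.1907] [-1.7996e+02 -6.0000e-02 -2.9400e+01] [-2.59 -0.98 12.6 ] [-0.04  0.76  0.  ]
10.65 [0.5772 0.1623 0.1907] [-1.7996e+02 -6.0000e-02 -2.9400e+01] [-1.89 -0.7  13.94] [-0.04  0.69 -0.02]
in bore 186 [0.0574069  0.06433679 0.0764346 ]
(array([ 8,  7,  8,  9,  8,  0,  0,  8, 23, 32,  3,  0,  0,  0]), array([0.08 , 0.083, 0.086, 0.089, 0.092, 0.095, 0.098, 0.101, 0.104,
       0.107, 0.11 , 0.113, 0.116, 0.119, 0.122]))
10.7 [0.5772 0.1623 0.1907] [-1.7997e+02 -6.0000e-02 -2.9400e+01] [-3.07 -1.26 13.48] [-0.07  0.66 -0.02]
in bore 2765 [0.04600849 0.05993639 0.07039594]
(array([  0,   0,   0,   0,   0,   0,   0,  34, 279, 196,   5,   0,   0,
         0]), array([0.08 , 0.083, 0.086, 0.089, 0.092, 0.095, 0.098, 0.101, 0.104,
       0.107, 0.11 , 0.113, 0.116, 0.119, 0.122]))
```

Run:
```python
from h import *
s,c,T,w=wrist("w4");print(s["force"].round(1),s["moment"].round(2))
d=np.hypot(w[...,0]-.577,w[...,1]-.163);z=w[...,2]
m=(d<.032)&(abs(z-.0605)<.005)
q=w[m]
for _ in range(3):
    A=np.c_[q[:,:2]-[.577,.163],np.ones(len(q))];co=np.linalg.lstsq(A,q[:,2],rcond=None)[0];r=q[:,2]-A@co;q=q[abs(r)<.0012]
print("foot top plane",len(q),co,np.degrees(np.arctan(co[:2])));(x,y),rr=cv2.minEnclosingCircle((q[:,:2]*1000).astype(np.float32));print(x,y,rr)
p=w[(d<.06)&(abs(z-.081)<.004)];print("rim",cv2.minEnclosingCircle((p[:,:2]*1000).astype(np.float32)),np.median(p[:,2]))
# block top
b=w[(d<.03)&(abs(z-(s["position"][2]-.0397))<.006)];A=np.c_[b[:,:2]-[.577,.163],np.ones(len(b))];print("block top",len(b),np.linalg.lstsq(A,b[:,2],rcond=None)[0])
cv2.imwrite("pics/w4c.png",cv2.resize(c["frame"][100:300,130:390,::-1],(780,600),interpolation=2))
```

```text
[-3.1 -1.3 13.5] [-0.07  0.66 -0.02]
foot top plane 1765 [-0.00690404  0.00076665  0.06005674] [-0.39556581  0.04392569]
576.76806640625 162.90603637695312 31.025634765625
rim ((577.7540283203125, 162.45555114746094), 39.81697082519531) 0.08075915469833032
block top 2796 [-0.01843082  0.0108972   0.14995934]
```

View pics/w4c.png

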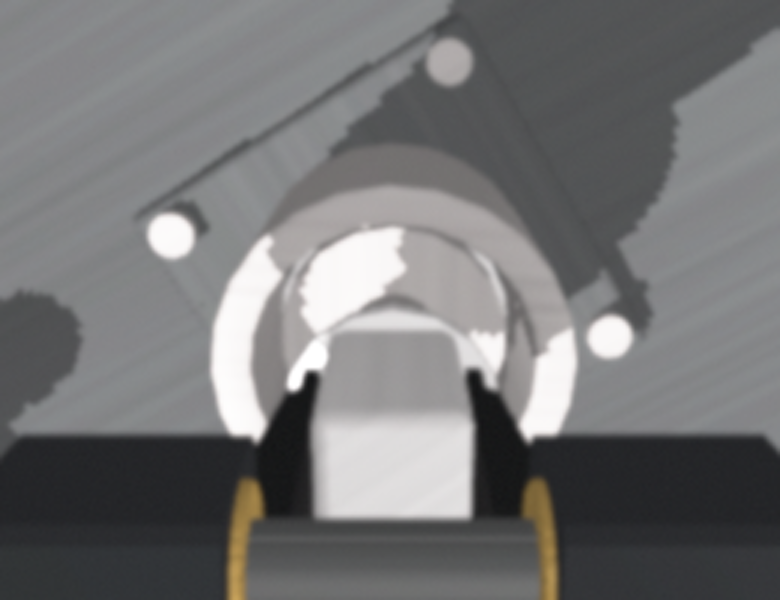

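The foot (crop ~395,290) sits flat and roughly centred in the bore. The net load is about 17 N, which is over the sliding friction, so the plate is on its stop. I'll press slightly more.

Emit:
{"method": "apply_moves", "body": {
  "deltas": [
    [[0, 0, 0], [0, 0, 0.0002], 0.015],
    [[0, 0, 0], [0, 0, 0], 0.015]
  ]
}}

```text
time_s: 10.95
position: [0.5772, 0.1623, 0.1906]
tcp_rot: [-180.0, -0.1, -29.4]
force: [-3.3, -0.4, 14.4]
grip_width: 0.0238
finger_force: 50.0
```

Emit:
{"method": "apply_moves", "body": {
  "deltas": [
    [[0, 0, 0], [0, 0, 0], 0.015]
  ]
}}

```text
time_s: 11.05
position: [0.5772, 0.1623, 0.1906]
tcp_rot: [-180.0, -0.1, -29.4]
force: [-2.5, -1.1, 14.3]
grip_width: 0.0237
finger_force: 50.0
```

Emit:
{"method": "apply_moves", "body": {
  "deltas": [
    [[0, 0, 0], [0, 0, 0], 0.015]
  ]
}}

```text
time_s: 11.15
position: [0.5772, 0.1623, 0.1906]
tcp_rot: [-180.0, -0.1, -29.4]
force: [-2.9, -0.5, 14.3]
grip_width: 0.0235
finger_force: 50.0
```

Emit:
{"method": "apply_moves", "body": {
  "deltas": [
    [[0, 0, 0], [0, 0, 0.0004], 0.015],
    [[0, 0, 0], [0, 0, 0], 0.015],
    [[0, 0, 0], [0, 0, 0], 0.015]
  ]
}}

```text
time_s: 11.45
position: [0.5772, 0.1623, 0.1904]
tcp_rot: [-180.0, -0.1, -29.4]
force: [-4.0, 0.5, 16.1]
grip_width: 0.0239
finger_force: 50.0
```

Emit:
{"method": "apply_moves", "body": {
  "deltas": [
    [[0, 0, 0], [0, 0, 0], 0.015],
    [[0, 0, 0], [0, 0, 0], 0.015]
  ]
}}

```text
time_s: 11.65
position: [0.5772, 0.1623, 0.1904]
tcp_rot: [-180.0, -0.1, -29.4]
force: [-3.0, -1.0, 15.7]
grip_width: 0.0237
finger_force: 50.0
```

Net load is about 20 N (15.9 read plus 4.1 tamper weight). Holding.

Emit:
{"method": "apply_moves", "body": {
  "deltas": [
    [[0, 0, 0], [0, 0, 0.0001], 0.015],
    [[0, 0, 0], [0, 0, 0], 0.015],
    [[0, 0, 0], [0, 0, 0], 0.015],
    [[0, 0, 0], [0, 0, 0], 0.015],
    [[0, 0, 0], [0, 0, 0], 0.015],
    [[0, 0, 0], [0, 0, 0], 0.015],
    [[0, 0, 0], [0, 0, 0], 0.015],
    [[0, 0, 0], [0, 0, 0], 0.015],
    [[0, 0, 0], [0, 0, 0], 0.015],
    [[0, 0, 0], [0, 0, 0], 0.015],
    [[0, 0, 0], [0, 0, 0], 0.015],
    [[0, 0, 0], [0, 0, 0], 0.015],
    [[0, 0, 0], [0, 0, 0], 0.015],
    [[0, 0, 0], [0, 0, 0], 0.015]
  ]
}}

```text
time_s: 13.05
position: [0.5772, 0.1623, 0.1903]
tcp_rot: [-180.0, -0.1, -29.4]
force: [-3.6, 0.9, 16.3]
grip_width: 0.0235
finger_force: 50.0
```

Emit:
{"method": "apply_moves", "body": {
  "deltas": [
    [[0, 0, 0], [0, 0, -0.001], 0.015],
    [[0, 0, 0], [0, 0, -0.003], 0.015],
    [[0, 0, 0], [0, 0, -0.006], 0.015],
    [[0, 0, 0], [0, 0, -0.015], 0.015],
    [[0, 0, 0], [0, 0, -0.02], 0.015],
    [[0, 0, 0], [0, 0, -0.02], 0.015],
    [[0, 0, 0], [0, 0, -0.015], 0.015],
    [[0, 0, 0], [-0.01, 0, 0], 0.015],
    [[0, 0, 0], [-0.02, 0, 0], 0.015],
    [[0, 0, 0], [-0.02, 0, 0], 0.015],
    [[0, 0, 0], [-0.02, 0, 0], 0.015],
    [[0, 0, 0], [-0.01, 0, 0], 0.015],
    [[0, 0, 0], [0, 0, 0], 0.015],
    [[0, 0, 0], [0, 0, 0], 0.015]
  ]
}}

```text
time_s: 14.45
position: [0.5076, 0.2016, 0.2687]
tcp_rot: [180.0, -0.0, -29.4]
force: [1.0, -0.7, -4.5]
grip_width: 0.0241
finger_force: 50.0
```

Run:
```python
from h import *
s,c,T,w=wrist("w5");print(s["position"],s["tcp_rot"],s["force"],s["moment"])
x,y=.5772,.1628
q=w[(np.hypot(w[...,0]-x,w[...,1]-y)<.025)&(w[...,2]<.078)]
A=np.c_[q[:,:2]-[x,y],np.ones(len(q))];co=np.linalg.lstsq(A,q[:,2],rcond=None)[0];print(co,"tilt",np.degrees(np.hypot(*co[:2])))
v=(w-T[:3,3])@T[:3,:3]
g=v[(v[...,2]>.126)&(v[...,2]<.134)&(np.hypot(v[...,0],v[...,1])<.035)]
A=np.c_[g[:,:2],np.ones(len(g))];print("foot top tool",len(g),np.linalg.lstsq(A,g[:,2],rcond=None)[0],g.min(0),g.max(0))
d=w[(abs(w[...,0]-.508)<.07)&(abs(w[...,1]+.13)<.07)];print(len(d))
```

```text
[0.5075822  0.20155881 0.268749  ] [ 1.79991559e+02 -9.00527075e-03 -2.93861478e+01] [ 0.9644975  -0.67828157 -4.49085497] [ 0.086082   -0.00454884  0.04503778]
[0.00527888 0.00414451 0.04818833] tilt 0.3845374337102188
foot top tool 1929 [ 0.00954682 -0.00136038  0.1306096 ] [-0.00901558 -0.02682632  0.12600467] [0.02637488 0.02565274 0.13389065]
2770
```

Emit:
{"method": "apply_moves", "body": {
  "deltas": [
    [[0, 0, 0], [0.003, 0.012, 0], 0.015],
    [[0, 0, 0], [0.007, 0.024, 0], 0.015],
    [[0, 0, 0], [0.007, 0.024, 0], 0.015],
    [[0, 0, 0], [0.007, 0.024, 0], 0.015],
    [[0, 0, 0], [0.007, 0.024, 0], 0.015],
    [[0, 0, 0], [0.007, 0.024, 0], 0.015],
    [[0, 0, 0], [0.007, 0.024, 0], 0.015],
    [[0, 0, 0], [0.007, 0.024, 0], 0.015],
    [[0, 0, 0], [0.007, 0.024, 0], 0.015],
    [[0, 0, 0], [0.007, 0.024, 0], 0.015],
    [[0, 0, 0], [0.007, 0.024, 0], 0.015],
    [[0, 0, 0], [0.007, 0.024, 0], 0.015],
    [[0, 0, 0], [0.004, 0.012, 0], 0.015],
    [[0, 0, 0], [0, 0, 0], 0.015],
    [[0, 0, 0], [0, 0, 0], 0.015]
  ]
}}

```text
time_s: 16.0
position: [0.439, -0.0906, 0.269]
tcp_rot: [-180.0, 0.0, -29.5]
force: [-0.8, -0.2, -4.5]
grip_width: 0.0238
finger_force: 50.0
```

Run:
```python
from h import *
s,c,T,w=wrist("w6");print(s["position"],s["tcp_rot"],s["force"])
x0,y0=.5088,-.1298
n=(np.hypot(w[...,0]-x0,w[...,1]-y0)<.075)
p=w[n];print(np.histogram(p[:,2],bins=np.arange(-.006,.024,.002)))
r=w[n&(w[...,2]>.0115)&(w[...,2]<.022)&(np.hypot(w[...,0]-x0,w[...,1]-y0)<.045)]
print("rim",len(r),cv2.minEnclosingCircle((r[:,:2]*1000).astype(np.float32)))
b=w[n&(w[...,2]>.004)&(w[...,2]<.022)];print("base",cv2.minAreaRect((b[:,:2]*1000).astype(np.float32)))
v=(w-T[:3,3])@T[:3,:3]
g=w[(v[...,2]>.128)&(v[...,2]<.144)&(np.hypot(v[...,0],v[...,1])<.035)];print("foot",cv2.minEnclosingCircle((g[:,:2]*1000).astype(np.float32)))
```

```text
[ 0.43903969 -0.09060189  0.26899887] [-1.79992848e+02  1.61957136e-03 -2.94678591e+01] [-0.75306635 -0.24885503 -4.46486343]
(array([   0,  987, 6952,  733,    7,  866, 5271,  533,   32,  238,  745,
         47,    0,    0]), array([-0.006, -0.004, -0.002,  0.   ,  0.002,  0.004,  0.006,  0.008,
        0.01 ,  0.012,  0.014,  0.016,  0.018,  0.02 ,  0.022]))
rim 1039 ((507.8443908691406, -129.6743927001953), 34.885013580322266)
base ((507.9538269042969, -129.7601776123047), (90.10865783691406, 89.99409484863281), 26.664087295532227)
foot ((439.0545349121094, -90.17362213134766), 26.90049171447754)
```

View pics/w6.png

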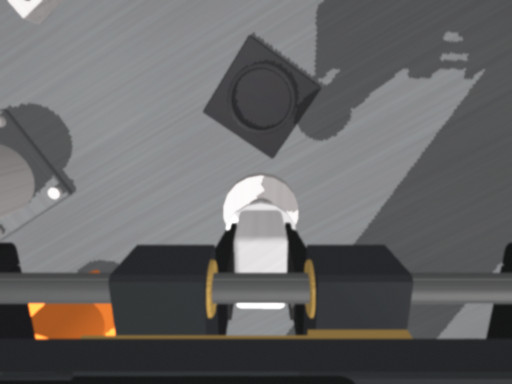

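The picture shows the empty dock at pixel (262,95), its centre at (0.508, -0.130). The foot is 79 mm short of it along tool x.

Emit:
{"method": "apply_moves", "body": {
  "deltas": [
    [[0, 0, 0], [0.0104, 0.0005, 0], 0.015],
    [[0, 0, 0], [0.02, 0, 0], 0.015],
    [[0, 0, 0], [0.02, 0, 0], 0.015],
    [[0, 0, 0], [0.02, 0, 0], 0.015],
    [[0, 0, 0], [0.009, 0, 0], 0.015],
    [[0, 0, 0], [0, 0, 0.01], 0.015],
    [[0, 0, 0], [0, 0, 0.02], 0.015],
    [[0, 0, 0], [0, 0, 0.02], 0.015],
    [[0, 0, 0], [0, 0, 0.02], 0.015],
    [[0, 0, 0], [0, 0, 0.015], 0.015],
    [[0, 0, 0], [0, 0, 0.01], 0.015],
    [[0, 0, 0], [0, 0, 0], 0.015],
    [[0, 0, 0], [0, 0, 0], 0.015],
    [[0, 0, 0], [0, 0, 0], 0.015]
  ]
}}

```text
time_s: 17.45
position: [0.5082, -0.13, 0.1747]
tcp_rot: [-180.0, -0.1, -29.4]
force: [0.5, 0.4, -4.1]
grip_width: 0.0233
finger_force: 50.0
```

Run:
```python
from h import *
s,c,T,w=wrist("w7");print(s["position"],s["tcp_rot"],s["force"])
v=(w-T[:3,3])@T[:3,:3]
g=w[(v[...,2]>.128)&(v[...,2]<.1435)&(np.hypot(v[...,0],v[...,1])<.035)&(w[...,2]>.024)];print("foot",cv2.minEnclosingCircle((g[:,:2]*1000).astype(np.float32)))
n=(np.hypot(w[...,0]-.508,w[...,1]+.13)<.075)
b=w[n&(w[...,2]>.004)&(w[...,2]<.012)];print("base",cv2.minAreaRect((b[:,:2]*1000).astype(np.float32)))
```

```text
[ 0.50819683 -0.12996054  0.1747089 ] [-1.79993360e+02 -7.02239199e-02 -2.93987638e+01] [ 0.51643985  0.40570429 -4.14007753]
foot ((508.3601379394531, -129.54002380371094), 26.901657104492188)
base ((508.11529541015625, -129.84877014160156), (89.804931640625, 89.7083969116211), 26.659406661987305)
```

Centred within 0.5 mm. Lowering gently.

Emit:
{"method": "apply_moves", "body": {
  "deltas": [
    [[0, 0, 0], [0, 0, 0.006], 0.015],
    [[0, 0, 0], [0, 0, 0.006], 0.015],
    [[0, 0, 0], [0, 0, 0.005], 0.015],
    [[0, 0, 0], [0, 0, 0.003], 0.015],
    [[0, 0, 0], [0, 0, 0.002], 0.015],
    [[0, 0, 0], [0, 0, 0.001], 0.015],
    [[0, 0, 0], [0, 0, 0.001], 0.015],
    [[0, 0, 0], [0, 0, 0], 0.015],
    [[0, 0, 0], [0, 0, 0], 0.015]
  ]
}}

```text
time_s: 18.4
position: [0.508, -0.13, 0.1501]
tcp_rot: [180.0, -0.0, -29.4]
force: [-0.0, 0.0, -4.0]
grip_width: 0.0236
finger_force: 50.0
```

Emit:
{"method": "apply_moves", "body": {
  "deltas": [
    [[0, 0, 0], [0, 0, 0.0005], 0.015],
    [[0, 0, 0], [0, 0, 0], 0.015]
  ]
}}

```text
time_s: 18.6
position: [0.5081, -0.13, 0.1497]
tcp_rot: [-180.0, -0.0, -29.4]
force: [-0.4, -0.3, -2.1]
grip_width: 0.0235
finger_force: 50.0
```

Emit:
{"method": "apply_moves", "body": {
  "deltas": [
    [[0, 0, 0], [0, 0, 0.0003], 0.015],
    [[0, 0, 0], [0, 0, 0], 0.015]
  ]
}}

```text
time_s: 18.8
position: [0.5081, -0.13, 0.1497]
tcp_rot: [-180.0, -0.0, -29.4]
force: [-1.2, -0.1, 4.5]
grip_width: 0.0238
finger_force: 50.0
```

Emit:
{"method": "apply_moves", "body": {
  "deltas": [
    [[0, 0, 0], [0, 0, 0], 0.026],
    [[0, 0, 0], [0, 0, 0], 0.03],
    [[0, 0, 0], [0, 0, 0], 0.04],
    [[0, 0, 0], [0, 0, 0], 0.06],
    [[0, 0, 0], [0, 0, 0], 0.06],
    [[0, 0, 0], [0, 0, 0], 0.06],
    [[0, 0, 0], [0, 0, 0], 0.06],
    [[0, 0, 0], [0, 0, 0], 0.06]
  ]
}}

```text
time_s: 19.6
position: [0.508, -0.13, 0.1492]
tcp_rot: [180.0, -0.0, -29.4]
force: [-0.8, 0.9, -0.1]
grip_width: 0.0601
finger_force: 0.0
```

Emit:
{"method": "apply_moves", "body": {
  "deltas": [
    [[0, 0, 0], [0, 0, -0.005], 0.06],
    [[0, 0, 0], [0, 0, -0.015], 0.06],
    [[0, 0, 0], [0, 0, -0.03], 0.06],
    [[0, 0, 0], [0, 0, -0.03], 0.06],
    [[0, 0, 0], [0, 0, -0.03], 0.06],
    [[0, 0, 0], [0, 0, -0.02], 0.06],
    [[0, 0, 0], [0, 0, -0.01], 0.06],
    [[0, 0, 0], [0, 0, 0], 0.06],
    [[0, 0, 0], [0, 0, 0], 0.06]
  ]
}}

```text
time_s: 20.5
position: [0.5077, -0.1299, 0.2885]
tcp_rot: [180.0, 0.1, -29.4]
force: [0.1, -0.3, -1.1]
grip_width: 0.06
finger_force: 0.0
```

Run:
```python
from h import *
c=camera("side");cv2.imwrite("pics/side2.png",c["frame"][...,::-1]);w=pts(c);d0=np.load("side.npz")
s,c,T,w=wrist("w8");print(s["position"],s["force"])
d=np.hypot(w[...,0]-.508,w[...,1]+.13)
b=w[(d<.04)&(w[...,2]>.1)&(w[...,2]<.12)];print("top",len(b),cv2.minAreaRect((b[:,:2]*1000).astype(np.float32)),np.percentile(b[:,2],[10,50,99]))
```

```text
[ 0.50768386 -0.12986874  0.28815743] [-0.47277191  0.2957313  -0.17608256]
top 1146 ((508.2292785644531, -129.50628662109375), (23.677217483520508, 35.798343658447266), 60.90047836303711) [0.10703049 0.10871283 0.11045322]
```

View pics/side2.png

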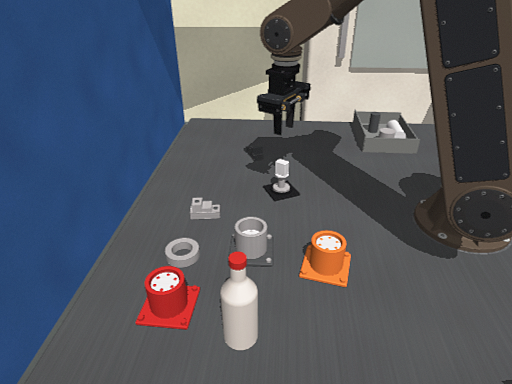

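The tamper stands upright in its dock (282,178) and is released. The bystanders are where they were and the plate is down in the pot (250,236).

```bash
python3 -c "
from workcell import job;print(job.hand_in())"
```

```text
the job is handed in; nothing more can be done
None
```

The plate is pressed down and within about 0.4° of level, held at about 20 N for over a second; the tamper is back in its dock and released, nothing else was disturbed, and the job was handed in at about 21 s.

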